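# Hold the rack's reset key switch turned

### The arm

A 6-joint arm with a two-finger parallel gripper is mounted at the origin on the work surface. World frame = base frame: x ahead of the robot, y to its left, z up, the work surface at z = 0. Lengths are in mm, angles in rad, forces in N, time in s.
With the tool pointing down it reaches from about 275 to 825 mm from the base axis. Payload 5.2 kg.
Tool frame: the origin (TCP) lies between the finger pads; the fingertips stand 19 mm ahead of it and the grasp point (between the pads) is the TCP; z points along the fingers, y is the direction in which the jaws open and shut (so a half turn about z gives the same grasp; the last joint's range is limited). The gripper opens to 93 mm and grips with 3 to 60 N. Pads are 15 mm wide; open, the fingers measure 128 mm over their backs; the gripper's body (75 mm by 188 mm) begins 65 mm behind the grasp point.
Start: joints at [1.137, 0.259, 1.535, -0, 1.348, -0.203], TCP at [125.793, 535.426, 237.653] pointing down, gripper open.
Joint ranges: [-3.14, 3.14], [-0.91, 2.08], [0.19, 2.58], [-1.22, 4.36], [0.22, 2.71], [-3.12, 3.12]. Speed limits (rad/s): [2.57, 2.57, 3.14, 3.14, 3.14, 3.14].

### API

Orientations are given as a rotation vector (axis times angle).
In Python, from bench import read_state, camera, camera_model, workorder gives the robot as it stands.
- The arm moves only by the tool servo_tool, never from a script. Its argument "plan" is a list of rows, each a list of 5 numbers: the shift along the tool's x, y, z in mm, then the turn about the tool's z in degrees, then the gripper's target within -1 to 1 (shut at 1, half-way at 0, fully open at -1). A call has 1 to 8 rows; each row is the pose to reach, as a shift and turn from the pose measured when the call began, along the tool's axes at that moment; what a row does not reach only later rows make up. A row lasts 1/8 s, in which the tool goes at most 62.5 mm and 10.7 degrees, less where a joint would pass 70% of its speed; a pose out of reach is approached as far as the arm can. A call with a gripper value outside its range is refused whole. The fingers move at their own pace and stop on an object; the grip force is fixed at half the most. Time passes only in rows, so rows that repeat a pose let the fingers close. It gives the time, the measured TCP pose, the force and the opening at its end, in the units of the state.
- read_state(): the state, without advancing time (a new reading comes with each control period).
- camera(name): name is "side" or "top" or "wrist"; returns the picture (480x640x3 uint8, blue, green, red); there is no depth.
- camera_model(name): a dict with "K" (3x3 intrinsics, pixels), "R" (3x3) and "t" (3): a world point X has camera coordinates R X + t; the wrist camera has in their place "tool_from_camera" (4x4, takes a point from camera to tool coordinates, whose origin is the TCP and whose axes are the flange's). Camera axes: x right, y down, z forward; pixel columns grow to the right and rows downward; lengths in mm; the calibration is good to about 2 mm. The wrist camera is an equidistant fisheye: a pixel r from the principal point sees the ray r / f radians off the axis. A picture is of the moment at which its call begins: read the wrist's pose just before it. camera_model takes no time and is no camera call.
- workorder.hand_in(): hands the job in, once; it reports no verdict.
The state is a dict: "time": time; "q": joint angles; "joint_vel": joint speeds; "joint_efforts": joint torques, N m; "ee_pos": TCP position; "orientation": TCP orientation; "wrist_force": force on the tool from outside, world axes, zero at the start; "ft_torque": the same for the moment, N m; "width": finger opening in mm.
Only numpy, scipy, OpenCV 4.12 (cv2) and the standard library are available. Lean on these libraries where they do the work, as an engineer would, in place of code of your own. Each camera call takes 0.05 s, during which the arm holds its last target. There are 200 camera calls.

### The job

Take the square-headed key out of the key stand and push it fully home in the key switch on top of the grey control box; two pins inside are sticky, so jiggle it past them rather than forcing it. Then turn the key a quarter clockwise (seen from above) to the stop and keep it there: the switch springs back when let go, so the program finishes while the gripper is still holding the key turned. Leave the round-headed key in the stand and do not disturb the bottle or the tape roll.

Things in the scene. Friction and masses are not known exactly. Their poses are not given: they have to be found in the camera images.
- key_grip (a point): Where to grip the square-headed key, which starts upright in one of the stand's slots. Its head is a flat black plastic plate 34 mm wide (this point's x), 9 mm thick (y), 42 mm tall (z, up); this point is on the key's axis, 26 mm above the head's flat underside (the shoulder) and 16 mm below its top. 45 g. Either way round fits the lock.
- key_shoulder (a point): Centre of the flat underside of the square head, 26 mm below key_grip, same axes. Below it: a round steel neck 5 mm thick, 12.5 mm long, then a flat steel blade 24 mm long, 14 mm wide (x), 5 mm thick (y) with a rounded nose; 36.5 mm from shoulder to nose. In the stand it rests on the stand's top; fully home, on the lock's bezel.
- otherkey_head (a point): Centre of the round head (disc of 34 mm diameter, 9 mm thick, black plastic) of the other key, which stands upright in the stand's other slot, 100 mm away from the square-headed one; to be left there.
- keystand: Fixed pale wooden block, 70 mm (x) by 190 mm (y) by 50 mm tall, origin at the centre of its underside; two slots 15.6 mm (x) by 6.6 mm (y), 44 mm deep, in its top at y = -50 and +50 mm, one key in each.
- lock_face (a point): Centre of the keyway's mouth, on top of the square steel bezel, 80 mm above the table. z is up, the lock's axis. The keyway is a slot 15.6 mm along this point's x and 6.6 mm along y; the key enters straight down 36.5 mm until its shoulder meets this face.
- lock (a joint): Angle of the lock's plug, rad: 0 at rest (slots in line), growing clockwise seen from above, stop at 1.571. A spring pulls it back (0.02 Nm at 0, 0.06 at the stop). Blade play is about 0.12 rad: turn the key about 1.7 rad to reach the stop. Until the key is within about 2 mm of home the bezel keeps it from turning; once turned it cannot be pulled out.
- bottle_mid (a point): Centre of a clear bottle with a red cap, 64 mm diameter, 170 mm tall, half-way up; to be left alone.
- taperoll_mid (a point): Centre of a cardboard roll (ring of 80 mm diameter, 45 mm tall) lying flat; to be left alone.
- lockbox: Fixed grey control box, 150 (x) by 160 (y) by 70 mm, origin centred under it, below lock_face, same axes. Bezel 46 by 46 mm, 10 mm high; two caps 22 mm wide, 7 mm high at x 50, y -50 and 50 mm. Two sticky pins in the keyway, 18 and 27 mm down, from +y and -y: a plain push stalls at 6 to 20 N; pushing with under 10 N while twisting the key 0.05 rad to and fro, 2 mm at a time, gets past.
Not all that is in view belongs to the job. Leave any turquoise look-alike of the part that bears key_grip alone. Of the things shaped like the lockbox, the grey one is meant.

How it is judged:
By the outcome, as a careful person would: the job done as asked, in the order asked, and still so for the second after the job is handed in, while the arm keeps its last pose, push and grip.
It also fails if it takes over 54 s, if anything falls off the work surface, if the arm or the gripper's body presses on something with over 40 N, if the wrist force passes 120 N, or if a joint passes its speed limit or range.

## Working session

There is one attempt and no reset: what is moved stays moved. The work goes in short steps, Python scripts to look and compute and a tool call to move; the robot and the scene stay as the last step left them, time stands still between calls to the robot, and variables do not carry over. Pictures are saved under pics/ and viewed, about 8 in all and at most 12, crops included, and the job is handed in when it is done.

Besides the shell and the picture viewer there is one more tool, called in YAML: its name, and indented under it one key for each argument. servo_tool: Moves the arm, as the interface text tells. Its arguments: {"type":"object","properties":{"plan":{"type":"array"}},"required":["plan"]}

```bash
mkdir -p pics; ls; python3 - <<'E'
from bench import *
import cv2,numpy as np
for n in("side","top"):
    m=camera_model(n);print(n,{k:np.round(np.array(v),4).tolist() for k,v in m.items() if k in("K","R","t")})
print(camera_model("wrist"))
s=read_state();print(s)
a=camera("top");b=camera("side")
cv2.imwrite("pics/top.png",a);cv2.imwrite("pics/side.png",b)
E
```

```text
pics
side {'K': [[509.7488, 0.0, 318.8972], [0.0, 509.7488, 237.9092], [0.0, 0.0, 1.0]], 'R': [[-0.8188, -0.5737, 0.0187], [-0.3984, 0.5445, -0.7381], [0.4133, -0.6118, -0.6744]], 't': [430.8182, 320.08, 723.8495]}
top {'K': [[606.1876, 0.0, 318.2197], [0.0, 606.1876, 244.9738], [0.0, 0.0, 1.0]], 'R': [[-0.0274, -0.9996, 0.0029], [-0.9909, 0.0267, -0.1316], [0.1315, -0.0065, -0.9913]], 't': [-39.9563, 598.0893, 1196.3588]}
{'K': array([[371.64829954,   0.        , 317.01824265],
       [  0.        , 371.64829954, 240.39088341],
       [  0.        ,   0.        ,   1.        ]]), 'tool_from_camera': array([[-1.31016332e-03, -9.69077238e-01, -2.46754108e-01,
         6.91584549e+01],
       [ 9.99999142e-01, -1.27354496e-03, -3.07993912e-04,
         3.71727968e-01],
       [-1.57825600e-05, -2.46754300e-01,  9.69078075e-01,
        -1.46733719e+02],
       [ 0.00000000e+00,  0.00000000e+00,  0.00000000e+00,
         1.00000000e+00]])}
{'time': 0.0, 'q': array([ 1.13718976e+00,  2.59327206e-01,  1.53606406e+00,  3.05644623e-05,
        1.34800628e+00, -2.02761879e-01]), 'joint_vel': array([-1.01334645e-03,  2.01844474e-04,  1.29101149e-04, -3.13679311e-04,
       -1.27492254e-04,  6.01519316e-05]), 'joint_efforts': array([-4.51949109e-04, -4.37306643e+01, -2.84004414e+01,  7.21457996e-02,
        4.13885841e-02, -1.15278917e-04]), 'ee_pos': array([125.56909312, 534.9537161 , 236.83382087]), 'orientation': array([-3.61747554e-01, -3.12009786e+00,  2.67765289e-03]), 'wrist_force': array([ 0.02599511, -0.68658787,  1.07109682]), 'ft_torque': array([ 0.01070037, -0.03007154, -0.06574737]), 'width': 93.21248766320137}
```

View pics/top.png

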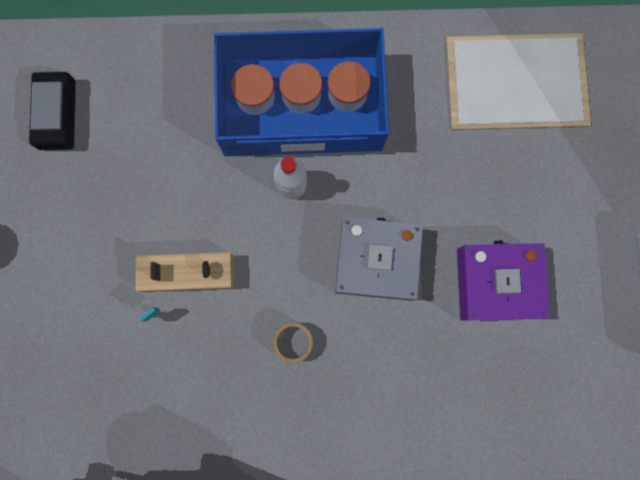

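View pics/side.png

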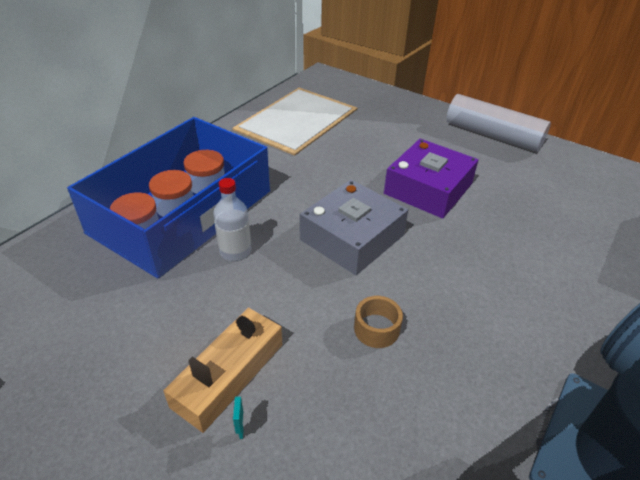

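The pictures show these candidates:
- **Square-headed black key:** top (155,271), side (201,371).
- **Round-headed black key:** top (206,270), side (246,326).
- **Turquoise look-alike:** top (150,314), side (238,415).
- **Boxes:** grey at top (380,258), purple at top (505,282).

I choose the black square head and the grey box. Next I'll measure them and check with a close crop.

```bash
cat > h.py <<'E'
from bench import *
import cv2,numpy as np
from scipy.spatial.transform import Rotation as Ro
def ray(n,px,s=None):
    m=camera_model(n);K=np.array(m["K"])
    if n=="wrist":
        d=(np.array(px,float)-K[:2,2])/K[0,0];r=np.hypot(*d)
        c=np.array([*(d/r*np.sin(r)),np.cos(r)]) if r>0 else np.array([0,0,1.])
        T=np.array(m["tool_from_camera"]);W=Ro.from_rotvec(s["orientation"]).as_matrix()
        return W@T[:3,3]+s["ee_pos"],W@T[:3,:3]@c
    R=np.array(m["R"]);return -R.T@np.array(m["t"]),R.T@np.linalg.inv(K)@[*px,1]
def onz(n,px,z,s=None):
    o,d=ray(n,px,s);return o+d*(z-o[2])/d[2]
def tri(*rs):
    A=0;b=0
    for o,d in rs:
        d=d/np.linalg.norm(d);P=np.eye(3)-np.outer(d,d);A=A+P;b=b+P@o
    return np.linalg.solve(A,b)
def towards(s,p):  # shift in tool axes to bring TCP to p
    return Ro.from_rotvec(s["orientation"]).inv().apply(np.array(p)-s["ee_pos"])
E
python3 - <<'E'
from h import *
a=cv2.imread("pics/top.png");b=cv2.imread("pics/side.png")
def blobs(m,amin):
    for c in cv2.findContours(m.astype(np.uint8),cv2.RETR_EXTERNAL,cv2.CHAIN_APPROX_NONE)[0]:
        if cv2.contourArea(c)>amin: yield c
h=cv2.cvtColor(a,cv2.COLOR_BGR2HSV)
# stand
roi=np.zeros(a.shape[:2],bool);roi[240:305,125:245]=1
m=(h[...,1]>60)&(h[...,0]>8)&(h[...,0]<25)&(h[...,2]>110)&roi
m=cv2.morphologyEx(m.astype(np.uint8),cv2.MORPH_CLOSE,np.ones((15,15)))
for c in blobs(m,500):
    r=cv2.minAreaRect(c);w=np.array([onz("top",p,50)[:2] for p in cv2.boxPoints(r)]);print("stand",r[0],w.round(1).tolist(),onz("top",r[0],50).round(1))
dk=(a.max(2)<45)&roi
for c in blobs(dk,20): print("dark",cv2.minAreaRect(c),cv2.boundingRect(c))
roi[:]=0;roi[236:282,358:402]=1
m=(a.min(2)>125)&roi
for c in blobs(m,100):
    r=cv2.minAreaRect(c);w=np.array([onz("top",p,80)[:2] for p in cv2.boxPoints(r)]);print("bez",r,w.round(1).tolist(),onz("top",r[0],80).round(1))
sd=b.max(2)<50
roi[:]=0;roi[310:390,180:262]=1
for c in blobs(sd&roi,30):
    M=cv2.moments(c);print("side dark",M['m10']/M['m00'],M['m01']/M['m00'],cv2.boundingRect(c))
A=cv2.resize(a[235:330,120:250],None,fx=4,fy=4,interpolation=2)
B=cv2.resize(b[300:445,155:300],(380,380),interpolation=2)
C=cv2.resize(a[215:305,330:430],(400,360),interpolation=2)
o=np.zeros((600,800,3),np.uint8);A=cv2.resize(A,(400,292));o[:292,:400]=A;o[:380,410:790]=B;o[300:600,:333]=cv2.resize(C,(333,300));cv2.imwrite("pics/crop.png",o)
E
```

```text
stand (183.02395629882812, 271.59906005859375) [[583.3, 314.2], [585.8, 122.3], [514.5, 120.0], [512.1, 310.5]] [548.8 216.8  50. ]
dark ((155.5, 271.0), (14.0, 5.0), 90.0) (153, 264, 6, 15)
dark ((206.0, 269.5), (13.0, 4.0), 90.0) (204, 263, 5, 14)
bez ((379.87646484375, 256.6058654785156), (22.855560302734375, 22.855560302734375), 4.398705005645752) [[545.0, -151.6], [590.0, -156.8], [585.3, -201.6], [540.3, -196.2]] [ 565.1 -176.5   80. ]
side dark 205.23383084577114 379.6069651741293 (196, 374, 16, 12)
side dark 245.52592592592592 326.1958847736625 (237, 317, 18, 20)
```

View pics/crop.png

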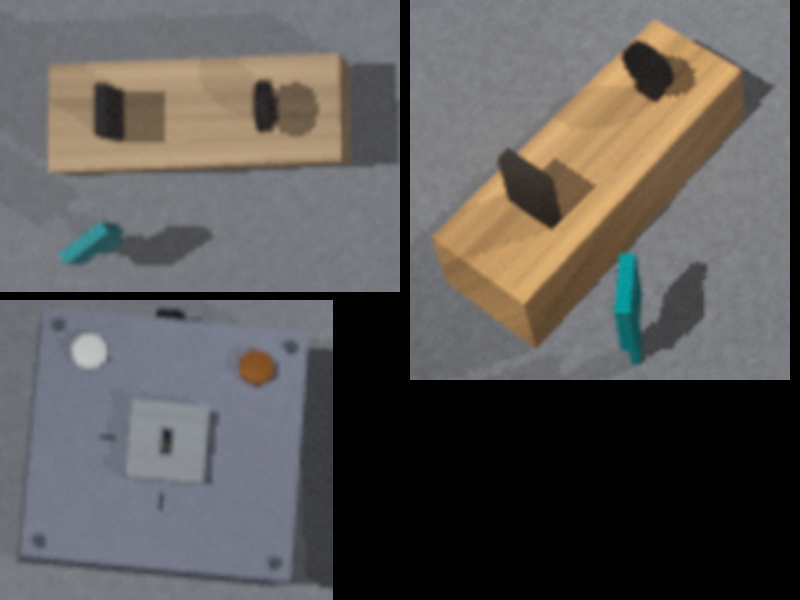

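The crop confirms it: the square head is at the stand's left (+y) end (top 155,271), the round one is on the right, the turquoise one stands free, and the grey box has the bezel. Now I'll move above the key.

servo_tool:
  plan:
    - [-59,-20,0,-2,-1]
    - [-118,-41,0,-6,-1]
    - [-177,-61,5,-10,-1]
    - [-236,-82,10,-14,-1]
    - [-295,-102,15,-14,-1]
    - [-354,-123,20,-14,-1]
    - [-413,-143,25,-14,-1]
    - [-472,-164,30,-14,-1]

```text
time: 1.1
ee_pos: [548.0, 266.6, 206.5]
orientation: [0.021, -3.14, 0.002]
wrist_force: [0.6, 0.3, -0.7]
width: 92.9
```

servo_tool:
  plan:
    - [0,0,0,0,-1]
    - [0,0,0,0,-1]

```text
time: 1.35
ee_pos: [547.3, 266.4, 205.8]
orientation: [0.019, -3.138, 0.002]
wrist_force: [-0.3, 0.4, 0.6]
width: 92.8
```

```bash
python3 - <<'E'
from h import *
s=read_state();w=camera("wrist");cv2.imwrite("pics/w1.png",w);np.save("w1.npy",s,allow_pickle=True)
print(s["time"],s["ee_pos"],s["orientation"],s["q"].round(2),s["wrist_force"])
E
```

```text
1.35 [547.34079405 266.41764848 205.78484235] [ 1.93868083e-02 -3.13805364e+00  2.18945468e-03] [ 0.27  0.39  1.43 -0.    1.33 -1.31] [-0.30061959  0.37315158  0.59171835]
```

View pics/w1.png

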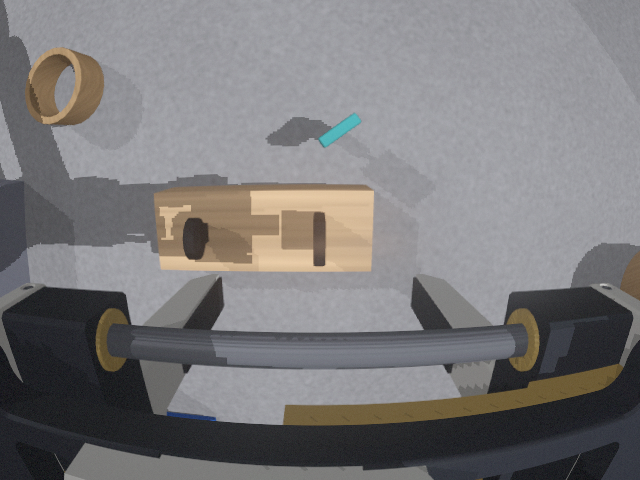

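The wrist view shows the square key edge-on at (319,239), the round head at (195,238) and the turquoise key at (340,130). Now I'll measure on the plane of the head's top.

```bash
python3 - <<'E'
from h import *
s=np.load("w1.npy",allow_pickle=True).item();w=cv2.imread("pics/w1.png")
roi=np.zeros(w.shape[:2],bool);roi[200:275,300:340]=1
m=((w.max(2)<60)&roi).astype(np.uint8)
c=max(cv2.findContours(m,0,1)[0],key=cv2.contourArea);r=cv2.minAreaRect(c);print(r,cv2.boundingRect(c))
P=np.array([onz("wrist",p,92,s) for p in cv2.boxPoints(r)]);print(P.round(1).tolist(),P.mean(0))
h=cv2.cvtColor(w,cv2.COLOR_BGR2HSV)
roi[:]=0;roi[175:285,145:385]=1
m=((h[...,1]>60)&(h[...,0]>5)&(h[...,0]<25)&roi).astype(np.uint8);m=cv2.morphologyEx(m,cv2.MORPH_CLOSE,np.ones((15,15)))
c=max(cv2.findContours(m,0,1)[0],key=cv2.contourArea)
q=cv2.approxPolyDP(c,6,True)[:,0];print("stand",[(p.tolist(),onz("wrist",p,50,s)[:2].round(1).tolist()) for p in q])
R=Ro.from_rotvec(s["orientation"]).as_matrix();print(R.round(4).tolist())
cs=w[195:285,290:350];cv2.imwrite("pics/w1c.png",cv2.resize(cs,None,fx=6,fy=6,interpolation=2))
E
```

```text
Traceback (most recent call last):
ValueError: max() iterable argument is empty
```

```bash
python3 - <<'E'
from h import *
s=np.load("w1.npy",allow_pickle=True).item();w=cv2.imread("pics/w1.png")
print(w[238,306:334].tolist())
roi=np.zeros(w.shape[:2],bool);roi[200:275,300:340]=1
m=((w.max(2)<95)&roi).astype(np.uint8)
c=max(cv2.findContours(m,0,1)[0],key=cv2.contourArea);r=cv2.minAreaRect(c);print(r,cv2.boundingRect(c))
P=np.array([onz("wrist",p,92,s) for p in cv2.boxPoints(r)]);print(P.round(1).tolist(),P.mean(0))
h=cv2.cvtColor(w,cv2.COLOR_BGR2HSV)
roi[:]=0;roi[175:285,145:385]=1
m=((h[...,1]>60)&(h[...,0]>5)&(h[...,0]<25)&roi).astype(np.uint8);m=cv2.morphologyEx(m,cv2.MORPH_CLOSE,np.ones((15,15)))
c=max(cv2.findContours(m,0,1)[0],key=cv2.contourArea)
q=cv2.approxPolyDP(c,6,True)[:,0];print("stand",[(p.tolist(),onz("wrist",p,50,s)[:2].round(1).tolist()) for p in q])
R=Ro.from_rotvec(s["orientation"]).as_matrix();print(R.round(4).tolist())
cs=w[195:285,290:350];cv2.imwrite("pics/w1c.png",cv2.resize(cs,None,fx=6,fy=6,interpolation=2))
E
```

```text
[[100, 127, 152], [101, 127, 151], [103, 126, 152], [103, 130, 154], [105, 128, 153], [102, 128, 152], [103, 128, 153], [82, 98, 118], [73, 86, 104], [76, 86, 101], [74, 84, 104], [78, 87, 105], [76, 86, 105], [77, 89, 105], [77, 88, 104], [77, 88, 104], [78, 88, 106], [74, 85, 101], [77, 89, 107], [93, 113, 134], [124, 154, 181], [137, 169, 196], [137, 168, 196], [135, 167, 195], [136, 168, 194], [139, 170, 197], [135, 166, 194], [137, 168, 194]]
((319.0, 260.5), (9.0, 10.0), 90.0) (314, 256, 11, 10)
[[556.0, 264.7, 92.0], [556.0, 272.0, 92.0], [562.9, 272.1, 92.0], [563.0, 264.7, 92.0]] [559.45864442 268.38535138  92.        ]
stand [([373, 191], [512.3, 312.5]), ([307, 184], [507.5, 258.1]), ([155, 193], [513.7, 124.9]), ([161, 268], [582.4, 124.6]), ([370, 270], [580.7, 312.9])]
[[-0.9999, -0.0124, -0.0035], [-0.0124, 0.9999, -0.0014], [0.0035, -0.0014, -1.0]]
```

View pics/w1c.png

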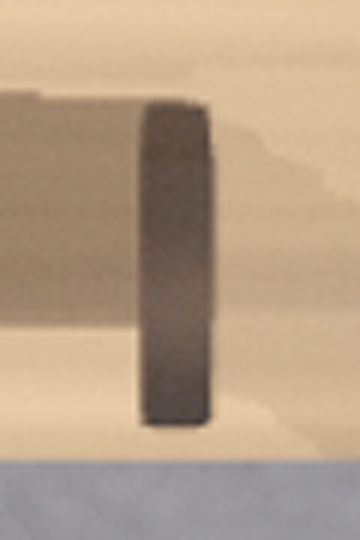

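```bash
python3 - <<'E'
from h import *
s=np.load("w1.npy",allow_pickle=True).item()
for px,z in(((313.4,265.8),92),((325.2,265.8),92),((319.3,265.8),92),((314,212),50),((325,212),50)): print(px,z,onz("wrist",px,z,s).round(1))
E
```

```text
(313.4, 265.8) 92 [563.6 264.3  92. ]
(325.2, 265.8) 92 [563.5 273.   92. ]
(319.3, 265.8) 92 [563.5 268.7  92. ]
(314, 212) 50 [530.6 264.1  50. ]
(325, 212) 50 [530.5 273.2  50. ]
```

servo_tool:
  plan:
    - [0,2.4,40,0,-1]
    - [0,2.4,80,0,-1]
    - [0,2.4,110,0,-1]
    - [0,2.4,125,0,-1]
    - [0,2.4,130,0,-1]
    - [0,2.4,130,0,-1]

```text
time: 2.15
ee_pos: [546.7, 269.9, 77.1]
orientation: [0.023, -3.14, 0.001]
wrist_force: [-0.0, -1.0, 0.3]
width: 93.1
```

servo_tool:
  plan:
    - [0,0,0,0,0]
    - [0,0,0,0,0.5]
    - [0,0,0,0,0.75]
    - [0,0,0,0,1]
    - [0,0,0,0,1]
    - [0,0,0,0,1]
    - [0,0,0,0,1]

```text
time: 3.02
ee_pos: [546.7, 269.9, 77.0]
orientation: [0.023, -3.14, 0.001]
wrist_force: [-0.4, -0.7, -1.1]
width: 27.4
```

servo_tool:
  plan:
    - [0,0,0,0,1]
    - [0,0,0,0,1]
    - [0,0,0,0,1]
    - [0,0,0,0,1]

```text
time: 3.52
ee_pos: [546.6, 268.7, 76.8]
orientation: [0.023, -3.139, 0.004]
wrist_force: [1.0, -5.6, 0.2]
width: 8.7
```

servo_tool:
  plan:
    - [0,-0.5,0,0,1]
    - [0,-0.5,-10,0,1]
    - [0,-0.5,-30,0,1]
    - [0,-0.5,-60,0,1]
    - [0,-0.5,-90,0,1]
    - [0,-0.5,-120,0,1]
    - [0,-0.5,-120,0,1]

```text
time: 4.4
ee_pos: [548.5, 269.6, 200.3]
orientation: [-0.023, 3.138, -0.0]
wrist_force: [0.2, 0.9, -0.1]
width: 8.9
```

servo_tool:
  plan:
    - [-1,-55,0,1,1]
    - [-3,-110,0,2,1]
    - [-4,-165,0,4,1]
    - [-5,-220,0,6,1]
    - [-6,-275,0,7,1]
    - [-8,-330,0,7,1]
    - [-9,-385,0,7,1]
    - [-10,-446,0,7,1]

```text
time: 5.4
ee_pos: [564.6, -177.1, 199.4]
orientation: [0.168, 3.134, 0.002]
wrist_force: [0.4, 0.6, -1.3]
width: 8.9
```

servo_tool:
  plan:
    - [0,0,0,0,1]
    - [0,0,0,0,1]

```text
time: 5.65
ee_pos: [563.9, -176.7, 198.3]
orientation: [0.169, 3.136, 0.005]
wrist_force: [0.4, 0.2, 0.1]
width: 9.2
```

```bash
python3 - <<'E'
from h import *
s=read_state();w=camera("wrist");cv2.imwrite("pics/w2.png",w);np.save("w2.npy",s,allow_pickle=True)
b=camera("side");cv2.imwrite("pics/s2.png",b)
print(s["time"],s["ee_pos"],s["orientation"],s["q"].round(2),s["wrist_force"])
o=np.zeros((600,800,3),np.uint8);o[:480,:640]=w;o=np.hstack([cv2.resize(w[150:330,200:440],(480,360),interpolation=2)]);
e=cv2.resize(b[120:260,290:420],None,fx=3,fy=3,interpolation=2)
c=np.zeros((420,480+390,3),np.uint8);c[:360,:480]=o;c[:,480:]=e;c=cv2.resize(c,(800,386));cv2.imwrite("pics/c2.png",c)
E
```

```text
5.65 [ 563.93205614 -176.65533126  198.2503493 ] [0.16933561 3.13587025 0.00480398] [-0.49  0.36  1.49  0.    1.29 -1.96] [0.4409741  0.15139934 0.0728815 ]
```

View pics/c2.png

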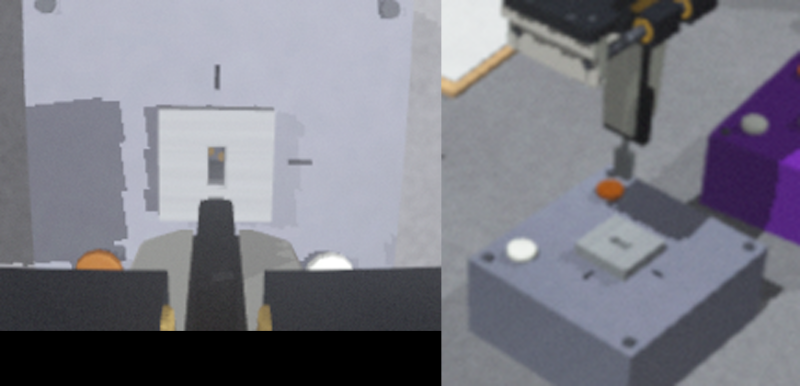

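The slot shows at about (318,240) in the wrist picture, just in front of the key, with the bezel at columns 286–348. Now I'll measure the slot and the yaw.

```bash
python3 - <<'E'
from h import *
s=np.load("w2.npy",allow_pickle=True).item();w=cv2.imread("pics/w2.png");g=w.min(2)
print(g[240,280:356].tolist());print(g[205:275,300].tolist())
roi=np.zeros(g.shape,bool);roi[200:280,278:356]=1
thr=195
m=((g>thr)&roi).astype(np.uint8)
c=max(cv2.findContours(m,0,1)[0],key=cv2.contourArea)
# edges: fit lines left,right from rows 212..255 ; upper from cols 290..344
L=[];Rr=[];U=[]
def sub(v,a,b): # subpixel crossing of thr between a->b
    pass
rows=range(213,256)
for r in rows:
    x=np.where(m[r])[0];L.append(x[0]-.5);Rr.append(x[-1]+.5)
cols=range(290,345)
for q in cols: U.append(np.where(m[:,q])[0][0]-.5)
def w3(pts,z): return np.array([onz("wrist",p,z,s)[:2] for p in pts])
R=Ro.from_rotvec(s["orientation"]).as_matrix()
def line(P): return cv2.fitLine(P.astype(np.float32),cv2.DIST_HUBER,0,.01,.01).ravel()
for n,P in(("L",w3(zip(L,rows),80)),("R",w3(zip(Rr,rows),80)),("U",w3(zip(cols,U),80))):
    l=line(P);print(n,np.degrees(np.arctan2(l[1],l[0])).round(2),l[2:].round(2))
ms=((g<150)&roi).astype(np.uint8);ms[258:]=0;ms[:,:305]=0;ms[:,331:]=0;ms[:222]=0
for c in cv2.findContours(ms,0,1)[0]:
    if cv2.contourArea(c)>15:
        r=cv2.minAreaRect(c);print(r,cv2.boundingRect(c),w3(cv2.boxPoints(r),80).round(1).tolist(),onz("wrist",r[0],80,s))
print("toolx deg",np.degrees(np.arctan2(R[1,0],R[0,0])),"tooly",np.degrees(np.arctan2(R[1,1],R[0,1])),R[:,2])
E
```

```text
[129, 130, 130, 131, 131, 138, 169, 202, 204, 205, 204, 204, 204, 205, 204, 203, 204, 203, 204, 204, 205, 203, 203, 204, 203, 203, 203, 205, 205, 204, 204, 202, 196, 127, 104, 103, 105, 108, 106, 106, 104, 120, 174, 197, 202, 205, 203, 203, 204, 204, 206, 204, 206, 205, 205, 204, 202, 203, 204, 204, 205, 203, 203, 203, 203, 203, 202, 202, 192, 178, 175, 174, 174, 175, 175, 173]
[183, 182, 158, 138, 152, 196, 203, 205, 206, 205, 203, 201, 201, 202, 200, 201, 204, 204, 202, 201, 201, 199, 201, 202, 202, 203, 201, 200, 202, 203, 202, 202, 203, 204, 203, 205, 202, 203, 202, 200, 199, 201, 202, 202, 203, 203, 204, 202, 201, 203, 203, 200, 200, 199, 200, 202, 199, 202, 202, 200, 204, 204, 204, 205, 200, 190, 183, 181, 182, 178]
L -7.36 [ 553.35 -197.21]
R -6.96 [ 554.82 -151.93]
U 82.47 [ 539.9  -173.24]
((317.0, 239.5), (19.0, 8.0), 90.0) (313, 230, 9, 20) [[554.4, -177.8], [555.0, -172.0], [569.4, -173.5], [568.7, -179.4]] [ 561.83845374 -175.65086934   80.        ]
toolx deg 173.81802275391524 tooly 83.81819837871406 [ 0.00131333  0.00299296 -0.99999466]
```

servo_tool:
  plan:
    - [1,0.3,20,0.5,1]
    - [2,0.6,40,1.1,1]
    - [2,0.6,50,1.1,1]
    - [2,0.6,50,1.1,1]
    - [2,0.6,50,1.1,1]

```text
time: 6.38
ee_pos: [563.1, -174.4, 149.7]
orientation: [0.194, 3.132, 0.003]
wrist_force: [0.4, 0.0, -1.2]
width: 8.5
```

```bash
python3 - <<'E'
from h import *
S=[read_state()];w=camera("wrist");cv2.imwrite("pics/w3.png",w);S.append(read_state());t=camera("top");b=camera("side");S.append(read_state())
cv2.imwrite("pics/t3.png",t);cv2.imwrite("pics/s3.png",b)
np.save("w3.npy",S[0],allow_pickle=True)
for s in S: print(s["time"],s["ee_pos"],s["orientation"],s["wrist_force"])
c=np.zeros((400,800,3),np.uint8);c[:,:400]=cv2.resize(w[190:290,270:370],(400,400),interpolation=2);c[:,400:]=cv2.resize(b[155:255,300:400],(400,400),interpolation=2);cv2.imwrite("pics/c3.png",c)
E
```

```text
6.375 [ 563.09618507 -174.41653912  149.73160135] [1.94440233e-01 3.13228676e+00 3.02903784e-03] [ 0.4431601   0.01079549 -1.18790353]
6.425 [ 563.14829063 -174.62691621  149.85372028] [1.94972000e-01 3.13193854e+00 2.79703130e-03] [-0.04063841 -0.87236904 -0.7862148 ]
6.525 [ 562.97936916 -174.7521913   149.72869231] [1.95419985e-01 3.13213033e+00 2.91841207e-03] [ 0.22491623  0.23258121 -1.04381349]
```

View pics/c3.png

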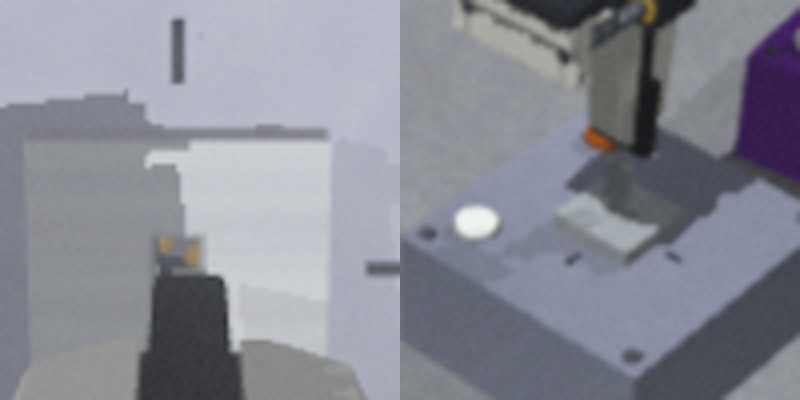

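The key is centred near column 317.4 and the slot near 315, so the key sits about 1.4 mm too far towards +tool y. I'll recompute from this picture.

```bash
python3 - <<'E'
from h import *
s=np.load("w3.npy",allow_pickle=True).item();w=cv2.imread("pics/w3.png").astype(int);g=cv2.cvtColor(cv2.imread("pics/w3.png"),6).astype(int)
for r in(226,235,245,255,262): print(r,g[r,272:282].tolist(),g[r,346:358].tolist())
print(g[218:230,285].tolist(),g[218:230,340].tolist())
for r in(250,253):print(r,g[r,303:328].tolist())
for r in(259,262,265,270,275):print(r,g[r,302:332].tolist())
print('col315',g[240:262,313].tolist())
R=Ro.from_rotvec(s["orientation"]).as_matrix();print("toolx deg",np.degrees(np.arctan2(R[1,0],R[0,0])))
E
```

```text
226 [128, 129, 127, 131, 145, 143, 143, 149, 146, 145] [206, 205, 205, 205, 204, 205, 199, 186, 176, 178, 177, 178]
235 [129, 125, 128, 129, 141, 142, 140, 144, 143, 141] [202, 201, 202, 203, 202, 202, 192, 177, 178, 176, 178, 178]
245 [130, 129, 128, 132, 136, 143, 139, 139, 139, 144] [197, 196, 197, 195, 197, 195, 185, 174, 173, 176, 173, 175]
255 [127, 125, 124, 127, 131, 142, 142, 140, 142, 141] [203, 201, 202, 201, 202, 198, 182, 173, 173, 171, 173, 172]
262 [126, 124, 125, 125, 126, 142, 142, 143, 143, 142] [207, 206, 206, 207, 205, 199, 183, 173, 172, 171, 172, 174]
[134, 130, 128, 130, 125, 124, 127, 138, 146, 145, 144, 146] [189, 186, 188, 162, 137, 132, 145, 184, 204, 204, 206, 205]
250 [145, 144, 144, 144, 134, 121, 119, 143, 134, 133, 128, 121, 122, 124, 124, 127, 137, 162, 182, 201, 200, 199, 199, 199, 200]
253 [144, 141, 142, 140, 133, 118, 104, 105, 118, 117, 119, 121, 121, 127, 134, 138, 145, 161, 180, 200, 199, 199, 199, 199, 200]
259 [145, 145, 144, 144, 144, 133, 110, 78, 70, 63, 67, 69, 67, 69, 69, 72, 69, 68, 74, 68, 66, 71, 87, 136, 192, 205, 205, 204, 204, 206]
262 [142, 144, 144, 144, 143, 126, 81, 62, 63, 65, 64, 67, 65, 67, 66, 60, 66, 65, 67, 64, 69, 68, 69, 67, 121, 187, 207, 202, 193, 193]
265 [144, 140, 142, 140, 141, 125, 68, 59, 66, 63, 63, 60, 62, 62, 64, 60, 65, 65, 61, 60, 64, 65, 65, 62, 89, 178, 203, 200, 191, 191]
270 [144, 143, 142, 142, 139, 113, 59, 62, 61, 59, 56, 61, 57, 62, 61, 64, 61, 63, 59, 64, 59, 61, 60, 59, 57, 176, 204, 204, 200, 192]
275 [150, 150, 143, 141, 127, 82, 57, 61, 55, 62, 56, 59, 60, 62, 59, 56, 65, 60, 59, 62, 64, 61, 60, 64, 58, 114, 181, 190, 150, 139]
col315 [148, 147, 147, 144, 144, 143, 144, 144, 136, 130, 128, 123, 120, 119, 93, 89, 93, 111, 100, 69, 67, 66]
toolx deg 172.8955235689871
```

```bash
python3 - <<'E'
from h import *
s=np.load("w3.npy",allow_pickle=True).item();W=Ro.from_rotvec(s["orientation"])
def tl(px,z): return W.inv().apply(onz("wrist",px,z,s)-s["ee_pos"]).round(2)
zs=s["ee_pos"][2]
print("head edge",tl((316.9,258.3),zs-26.8),"slot edge",tl((313.9,248.3),80),"bezel edge",tl((314,224.7),80), "slot L/R",tl((307.2,250),80),tl((320.3,250),80))
print("bezL",tl((275.6,226),80),tl((276.5,262),80),"R",tl((353,226),80),tl((352,262),80))
E
```

```text
head edge [15.92  0.35 26.75] slot edge [ 9.07 -1.48 69.7 ] bezel edge [23.65 -1.38 69.65] slot L/R [ 8.01 -5.54 69.7 ] [ 8.    2.38 69.71]
bezL [ 22.93 -24.33  69.61] [  0.37 -24.45  69.68] R [22.84 21.91 69.71] [ 0.29 21.82 69.78]
```

servo_tool:
  plan:
    - [1.4,-1.7,0,0.3,1]
    - [1.4,-1.7,0,0.3,1]
    - [1.4,-1.7,0,0.3,1]

```text
time: 6.9
ee_pos: [561.3, -176.4, 149.8]
orientation: [0.204, 3.131, 0.003]
wrist_force: [0.1, -0.3, -0.7]
width: 8.9
```

```bash
cat > al.py <<'E'
from h import *
s=read_state();im=camera("wrist");g=cv2.cvtColor(im,6).astype(float);cv2.imwrite("pics/w_%.2f.png"%s["time"],im)
W=Ro.from_rotvec(s["orientation"])
def tl(px,z): return W.inv().apply(onz("wrist",px,z,s)-s["ee_pos"]).round(2)
def edge(v,i0):  # strongest step position, sub-pixel (centroid of |gradient|)
    d=np.abs(np.diff(v));k=d.argmax();k0=max(k-1,0);q=d[k0:k+2];return i0+k0+.5+(q*np.arange(len(q))).sum()/q.sum()
kl=np.median([edge(g[r,300:314],300) for r in range(264,273)]);kr=np.median([edge(g[r,320:334],320) for r in range(264,273)])
bl=np.median([edge(g[r,268:286],268) for r in range(228,255)]);br=np.median([edge(g[r,344:362],344) for r in range(228,255)])
bu=np.median([edge(g[222:235,c],222) for c in range(335,346)])
z=s["ee_pos"][2]
print(s["time"],s["ee_pos"].round(2),s["wrist_force"].round(1))
a=tl((bl,240),80)[1];b=tl((br,240),80)[1]
print("key col",kl,kr,"bez",bl,br,bu,"width",b-a,"slot y",(a+b)/2,"slot x",tl((340,bu),80)[0]-23,"key y",tl(((kl+kr)/2,268),z)[1])
E
python3 al.py
```

```text
6.9 [ 561.34 -176.43  149.81] [ 0.1 -0.3 -0.7]
key col 307.275 326.6 bez 279.42857142857144 355.5 226.73287671232876 width 45.88 slot y 0.6799999999999997 slot x -0.620000000000001 key y 0.37
```

servo_tool:
  plan:
    - [0,0.1,3,0,1]
    - [0,0.1,6,0,1]
    - [0,0.1,8,0,1]
    - [0,0.1,10,0,1]

```text
time: 7.45
ee_pos: [561.4, -176.2, 139.5]
orientation: [0.204, 3.132, 0.003]
wrist_force: [0.3, -0.0, -0.2]
width: 8.5
```

servo_tool:
  plan:
    - [0,0,3,0,1]
    - [0,0,6,0,1]
    - [0,0,9,0,1]
    - [0,0,11,0,1]

```text
time: 7.95
ee_pos: [561.4, -176.2, 128.2]
orientation: [0.204, 3.132, 0.003]
wrist_force: [0.5, 0.5, -0.7]
width: 8.9
```

servo_tool:
  plan:
    - [0,0,2,3,1]
    - [0,0,2,-3,1]
    - [0,0,3,3,1]
    - [0,0,3,-3,1]
    - [0,0,4,3,1]
    - [0,0,4,-3,1]
    - [0,0,4,3,1]
    - [0,0,4,0,1]

```text
time: 8.95
ee_pos: [561.7, -176.7, 124.7]
orientation: [0.204, 3.131, 0.002]
wrist_force: [0.2, -0.9, 1.2]
width: 9.1
```

servo_tool:
  plan:
    - [0,0,1,3,1]
    - [0,0,2,-3,1]
    - [0,0,2,3,1]
    - [0,0,2,-3,1]
    - [0,0,3,3,1]
    - [0,0,4,-3,1]
    - [0,0,4,3,1]
    - [0,0,4,0,1]

```text
time: 9.95
ee_pos: [562.4, -176.8, 121.4]
orientation: [0.203, 3.129, 0.001]
wrist_force: [-0.2, -0.8, 2.4]
width: 8.9
```

servo_tool:
  plan:
    - [0,0,1,3,1]
    - [0,0,2,-3,1]
    - [0,0,2,3,1]
    - [0,0,3,-3,1]
    - [0,0,4,3,1]
    - [0,0,4,-3,1]
    - [0,0,4,3,1]
    - [0,0,4,0,1]

```text
time: 10.95
ee_pos: [562.4, -176.8, 117.8]
orientation: [0.203, 3.129, 0.0]
wrist_force: [-0.8, -0.2, 1.8]
width: 8.8
```

servo_tool:
  plan:
    - [0,0,1,3,1]
    - [0,0,2,-3,1]
    - [0,0,2,3,1]
    - [0,0,3,-3,1]
    - [0,0,4,3,1]
    - [0,0,4,-3,1]
    - [0,0,4,3,1]
    - [0,0,4,0,1]

```text
time: 11.95
ee_pos: [562.5, -176.5, 115.1]
orientation: [0.203, 3.128, 0.0]
wrist_force: [-4.0, 2.4, 8.8]
width: 8.6
```

servo_tool:
  plan:
    - [0.4,0.2,0.5,3,1]
    - [0.4,0.2,0.5,-3,1]
    - [0.4,0.2,1,3,1]
    - [0.4,0.2,1,-3,1]
    - [0.4,0.2,1.5,3,1]
    - [0.4,0.2,1.5,-3,1]
    - [0.4,0.2,2,3,1]
    - [0.4,0.2,2,0,1]

```text
time: 12.95
ee_pos: [562.1, -176.3, 114.0]
orientation: [0.202, 3.128, -0.0]
wrist_force: [-1.7, 0.6, 4.0]
width: 8.7
```

servo_tool:
  plan:
    - [0.3,0,0.5,3,1]
    - [0.3,0,1,-3,1]
    - [0.3,0,1.5,3,1]
    - [0.3,0,1.5,-3,1]
    - [0.3,0,2,3,1]
    - [0.3,0,2,-3,1]
    - [0.3,0,3,3,1]
    - [0.3,0,3,0,1]

```text
time: 13.95
ee_pos: [562.1, -176.3, 111.0]
orientation: [0.202, 3.127, -0.0]
wrist_force: [-1.5, 1.3, 0.1]
width: 9.1
```

servo_tool:
  plan:
    - [0,0,0.5,3,1]
    - [0,0,1,-3,1]
    - [0,0,1.5,3,1]
    - [0,0,1.5,-3,1]
    - [0,0,2,3,1]
    - [0,0,2,-3,1]
    - [0,0,3,3,1]
    - [0,0,3,0,1]

```text
time: 14.95
ee_pos: [562.2, -176.4, 108.2]
orientation: [0.203, 3.127, -0.001]
wrist_force: [-1.4, 0.3, 1.8]
width: 8.9
```

servo_tool:
  plan:
    - [0,0,0.5,3,1]
    - [0,0,1,-3,1]
    - [0,0,1.5,3,1]
    - [0,0,2,-3,1]
    - [0,0,2,0,1]

```text
time: 15.58
ee_pos: [562.3, -176.5, 106.8]
orientation: [0.202, 3.127, -0.001]
wrist_force: [-0.6, -0.2, 3.5]
width: 8.9
```

```bash
python3 - <<'E'
from h import *
s=read_state();w=camera("wrist");b=camera("side");t=camera("top")
print(s["time"],s["ee_pos"],s["wrist_force"],s["q"].round(2),s["ft_torque"])
c=np.zeros((400,800,3),np.uint8);c[:,:400]=cv2.resize(w[190:290,270:370],(400,400),interpolation=2);c[:,400:]=cv2.resize(b[155:255,300:400],(400,400),interpolation=2);cv2.imwrite("pics/c4.png",c)
E
```

```text
15.575 [ 562.34972684 -176.50153061  106.78021289] [-0.58878937 -0.20735996  3.54307666] [-0.5   0.44  1.62  0.    1.08 -1.94] [0.11355632 0.23679483 0.05434952]
```

View pics/c4.png

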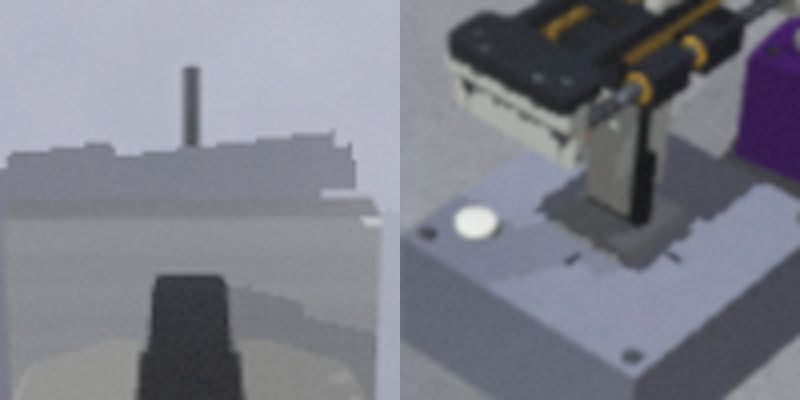

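The head sits down at the bezel in both views, and the TCP is at the expected home height of 106.8. I'll press lightly to confirm.

servo_tool:
  plan:
    - [0,0,0.7,2,1]
    - [0,0,1,-2,1]
    - [0,0,1,0,1]

```text
time: 16.1
ee_pos: [562.4, -176.5, 106.7]
orientation: [0.2, 3.126, -0.002]
wrist_force: [-3.4, 1.2, 9.2]
width: 8.7
```

Force rises without motion, so the key is home. Now I'll turn it clockwise in stages.

servo_tool:
  plan:
    - [0,0.1,0.3,6,1]
    - [0,0.1,0.3,12,1]
    - [0,0.2,0.3,18,1]
    - [-0.1,0.3,0.3,24,1]
    - [-0.1,0.3,0.3,30,1]
    - [-0.2,0.4,0.3,36,1]
    - [-0.2,0.5,0.3,42,1]
    - [-0.2,0.5,0.3,48,1]

```text
time: 17.1
ee_pos: [562.3, -175.4, 106.7]
orientation: [1.459, 2.774, 0.005]
wrist_force: [-2.5, 2.8, 6.5]
width: 8.9
```

```bash
cat > st.py <<'E'
from h import *
s=read_state();R=Ro.from_rotvec(s["orientation"]).as_matrix()
print(s["time"],s["ee_pos"].round(1),s["wrist_force"].round(1),s["ft_torque"].round(3),s["width"],"toolx deg",np.degrees(np.arctan2(R[1,0],R[0,0])),"z",R[:,2].round(4),s["q"].round(2))
E
python3 st.py
```

```text
17.1 [ 562.3 -175.4  106.7] [-2.5  2.8  6.5] [0.634 0.482 0.039] 8.90262167423807 toolx deg 124.52441714045322 z [ 8.1e-03 -4.0e-04 -1.0e+00] [-0.49  0.44  1.62  0.    1.08 -1.1 ]
```

servo_tool:
  plan:
    - [0.1,0,0.2,7,1]
    - [0.1,0.1,0.2,14,1]
    - [0.2,0.1,0.2,21,1]
    - [0.2,0.1,0.2,28,1]
    - [0.2,0.2,0.2,35,1]
    - [0.2,0.2,0.2,42,1]
    - [0.2,0.2,0.2,47,1]
    - [0.2,0.2,0.2,50,1]

```text
time: 18.1
ee_pos: [563.3, -174.9, 106.8]
orientation: [2.496, 1.896, 0.013]
wrist_force: [1.8, 0.7, 0.7]
width: 8.6
```

```bash
python3 st.py
```

```text
18.1 [ 563.3 -174.9  106.8] [1.8 0.7 0.7] [ 0.03  -0.466  0.111] 8.643881018980228 toolx deg 74.44104144108202 z [ 1.040e-02 -4.000e-04 -9.999e-01] [-0.49  0.44  1.62  0.01  1.08 -0.22]
```

servo_tool:
  plan:
    - [0,0,0.4,1,1]
    - [0,0,0.4,2,1]
    - [0,0,0.4,2,1]
    - [0,0,0.4,2,1]

```text
time: 18.6
ee_pos: [563.5, -174.9, 106.7]
orientation: [2.528, 1.853, 0.013]
wrist_force: [-0.2, 0.9, 5.7]
width: 8.7
```

```bash
python3 st.py; python3 - <<'E'
from h import *
w=camera("wrist");b=camera("side");t=camera("top")
for n,i in(("w5",w),("s5",b),("t5",t)):cv2.imwrite(f"pics/{n}.png",i)
c=np.zeros((600,800,3),np.uint8);c[:300,:400]=cv2.resize(w,(400,300));c[:300,400:]=cv2.resize(b,(400,300));c[300:,:400]=cv2.resize(t,(400,300));c[300:,400:]=cv2.resize(b[155:255,290:423],(400,300),interpolation=2);cv2.imwrite("pics/c5.png",c)
E
```

```text
18.6 [ 563.5 -174.9  106.7] [-0.2  0.9  5.7] [0.106 0.25  0.206] 8.654484161667272 toolx deg 72.4937611586119 z [ 1.080e-02 -7.000e-04 -9.999e-01] [-0.49  0.44  1.62  0.01  1.08 -0.19]
```

View pics/c5.png

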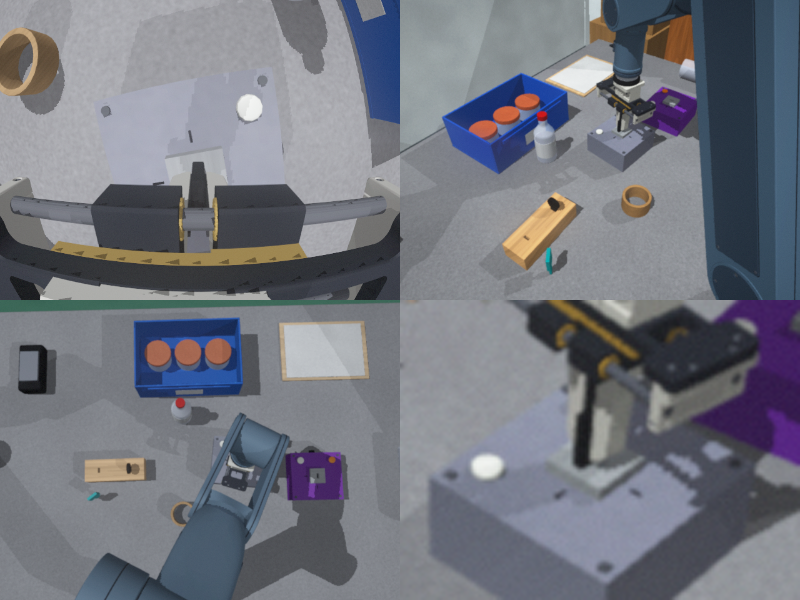

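The head is turned 90° in the grip and still aligned with the fingers. The round key, bottle, tape roll and turquoise key are where they were. The z-torque rose from 0.11 to 0.21 Nm over the last 2°, far more than the spring accounts for, so the plug is at the stop. Handing in while holding.

```bash
python3 -c "
from bench import workorder
print(workorder.hand_in())"; python3 st.py
```

```text
the job is handed in; nothing more can be done
None
the job is handed in; nothing more can be done
```

I took the square-headed key out of the stand and jiggled it past both pins until it was home in the grey box's switch. I then turned it about 100° clockwise and handed the job in at about 18.7 s of the 54 s, with the gripper still holding it against the stop.

**Last checks:**
- **Home:** the TCP stopped at 106.7 mm, against 106.8 expected. The upward force rose to 9 N with no further travel.
- **At the stop:** the moment about the vertical axis jumped from 0.11 to 0.21 Nm over the last 2°. The switch's spring alone gives at most 0.06 Nm.
- **Rest of the scene:** the final pictures show the round-headed key still in the stand. The bottle, tape roll and turquoise key look unmoved.

**Did not agree:**
- The tool's position was up to about 1.5 mm off after some moves. I corrected it from the wrist camera before inserting the key.
- The top camera put the lock about 2.5 mm further out in x than the wrist camera did. I used the wrist camera's value.
- The plug's angle was not measured directly. I inferred it from the turn and the moment, and the hand-in gave no verdict.

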